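# Load the blade cassette into the strip cutter and lock it

## Robot

A 6-joint arm with a two-finger parallel gripper is mounted at the origin on the work surface. World frame = base frame: x ahead of the robot, y to its left, z up, the work surface at z = 0. Lengths are in m, angles in rad, forces in N, time in s.
With the tool pointing down it reaches from about 0.225 to 0.875 m from the base axis. Payload 3.4 kg.
Tool frame: the origin (TCP) lies midway between the tips of the shut fingers; the grasp point (between the pads) lies 19 mm behind it (manip.grasp_offset is the distance from the TCP to the grasp point, in m); x points along the fingers, y is the direction in which the jaws open and shut, and the axes are right-handed (so a half turn about x gives the same grasp; the last joint's range is limited). The gripper opens to 85 mm and grips with 20 to 120 N. Pads are 22 mm wide; open, the fingers measure 114 mm over their backs; the gripper's body (76 mm by 85 mm) begins 54 mm behind the grasp point. The pads swing forward as they close: fully open they stand 13 mm farther back than shut.
Start: joints at [0.989, 0.276, 1.505, -0, 1.361, -0.121], TCP at [0.256, 0.515, 0.2] pointing down, gripper open.
Joint ranges: [-2.89, 2.89], [-0.75, 2.08], [0.22, 2.7], [-1.18, 4.32], [0.11, 2.71], [-2.7, 2.7]. Speed limits (rad/s): [2.57, 2.57, 3.14, 3.14, 3.14, 3.14].

## Interface

Orientations are given as a unit quaternion [w, x, y, z].
In Python, from rig import manip gives the robot as it stands.
- The arm moves only by the shell command python3 -m creep 'ROWS' [OPENING] [FORCE]. ROWS is a JSON object of lists of equal length, an entry for each row: "delta_pos": the shift along the tool's x, y, z in cm, a list of three; "dr": the turn, a rotation vector about the tool's x, y, z in rad, a list of three. In form: {"delta_pos": [[dx, dy, dz], ...], "dr": [[rx, ry, rz], ...]}. A call has 1 to 10 rows; each row is the pose to reach, as a shift and turn from the pose commanded when the call began, along the tool's axes at that moment; what a row does not reach only later rows make up. A row lasts 1/10 s, in which the tool goes at most 50 mm and 8.59 degrees, less where a joint would pass 70% of its speed; a pose out of reach is approached as far as the arm can. A call with a gripper value outside its range is refused whole. OPENING is the opening, from -1 (shut) to 1 (fully open), set as the call begins (- or left out, the last holds). The fingers move at their own pace and stop on an object; FORCE is the grip in N (left out, the last holds). Time passes only in rows, so rows that repeat a pose let the fingers close. It gives the time, the measured TCP pose, the force and the opening at its end, in the units of the state.
- manip.get_state(): the state, without advancing time (a new reading comes with each control period).
- manip.get_image(name): name is "side" or "top" or "wrist"; returns a dict with "pixels" (480x640x3 uint8, blue, green, red), "depth" (480x640 float32, m along the optical axis (not along the pixel's ray), 0 where there is no reading), "intrinsics" (3x3 intrinsics, pixels), "k1" (the pictures are not rectified: a ray, as slopes to the right and down, at radius r is drawn at 1 + k1 r^2 times it, then the intrinsics apply), "rvec" (rotation vector, rad) and "tvec" (3), from world to camera coordinates, as OpenCV has them. Camera axes: x right, y down, z forward; pixel columns grow to the right and rows downward; lengths in m; the calibration is good to about 2 mm. A picture is of the moment at which its call begins.
- manip.sign_off(): hands the job in, once; it reports no verdict.
The state is a dict: "clock": time; "qpos": joint angles; "qd": joint speeds; "effort": joint torques, N m; "position": TCP position; "ee_rot": TCP orientation; "contact_force": force on the tool from outside, world axes, zero at the start; "moment": the same for the moment, N m; "width": finger opening in m.
Only numpy, scipy, OpenCV 4.12 (cv2) and the standard library are available. Lean on these libraries where they do the work, as an engineer would, in place of code of your own. Each camera call takes 0.05 s, during which the arm holds its last target. There are 200 camera calls.

## Task

Load the green blade cassette into the pocket of the strip cutter, its yellow nose towards the cutter's roller, so that it sits fully home; the red-knobbed locking lever is partly across the pocket and must be swung out of the way first. Then swing the lever fully shut over the cassette and let go. Leave the grey cassette and everything else on the table where it is.

Things in the scene. Friction and masses are not known exactly. Their poses are not given: they have to be found in the camera images.
- green_cassette: Loose green block 140 x 50 x 40 mm (x, y, z), about 0.35 kg, lying right way up on the table at any yaw. Lower edges rounded by 4 mm. On top a black grip fin (see fin), at the +x end a yellow nose (see nose). Origin: centre of the block's underside; x towards the yellow nose, z up.
- fin (a point): Centre of the top of the green cassette's black grip fin: x = +15, y = 0, z = 76 mm in the cassette's frame. The fin is 52 mm long in x, 18 mm thick in y and 36 mm tall (z = 40 to 76 mm).
- nose (a point): Outer end of the green cassette's yellow nose: x = +80, z = +20 mm in the cassette's frame. The nose is 14 mm wide (y), sticks out 10 mm and spans z = 2 to 38 mm.
- pocket (a point): Centre of the floor of the pocket in the fixed grey strip cutter (its place and yaw vary), 20 mm above the table; x towards the roller, z up. Pocket 144 mm (x) by 54 mm (y), 25 mm deep, open above; blue walls 14 mm thick. The seated cassette has its origin here and the same axes.
- slot (a point): Mouth of the nose slot, in the middle of the pocket's +x end wall at its top: pocket-frame x = +79, z = +25 mm. The slot is 20 mm wide (y) and as deep as the pocket. The other end wall has no slot, so the cassette goes home one way round only.
- roller (a point): Middle of the axis of the cutter's black rubber roller, radius 16 mm, lying along y: pocket-frame x = +118, z = +50 mm. Its grey cheeks, at y = +-62 mm, rise to 75 mm above the pocket's floor.
- lever (a joint): Locking lever's angle about its upright pivot: 0 = fully shut (bar across the pocket, at its stop), grows as it opens, clockwise from above, to a stop at 1.9 rad. Starts at 0.2 to 0.85, in the way; past about 1.2 the pocket is free. Stays where left; turning takes about 1.5 N at the knob. At angle q the knob is at pocket-frame x = -42 - 102 sin q, y = 60 - 102 cos q (mm).
- knob (a point): Centre of the top of the red knob on the lever's end: an upright cylinder 22 mm in diameter and 44 mm tall standing on the bar, its top 97 mm above the pocket's floor. The steel bar is 22 mm wide and 10 mm thick, its underside 43 mm above the pocket's floor, 3 mm over a seated cassette's green top.
- pivot (a point): On the lever's pivot axis, at the underside of the bar: pocket-frame x = -42, y = +60, z = +43 mm. The knob is 102 mm from this axis. The pivot's top is 26 mm above this point.
- grey_cassette: Bystander: a cassette of the same shape as the green one but grey, lying on the table. Origin: centre of its underside.
- cone_a: Bystander: green thread cone standing upright, 64 mm across the foot, 122 mm tall. Origin: centre of its underside.
- cone_b: Bystander: grey thread cone standing upright, 64 mm across the foot, 122 mm tall. Origin: centre of its underside.
- mug: Bystander: blue mug, 80 mm across, 90 mm tall. Origin: centre of its underside.
- tape_roll: Bystander: pale roll lying flat, 60 mm across, 24 mm tall. Origin: centre of its underside.
- glue: Bystander: white bottle with orange cap, 52 mm across, 150 mm tall. Origin: centre of its underside.
- stapler: Bystander: red and black stapler lying on the table, 120 x 34 x 44 mm. Origin: centre of its underside.
Not all that is in view belongs to the job. What is meant by the green_cassette is not purple, and is the smaller of those in its own colour.

How it is judged:
On the way:
1. the green cassette sits fully home in the pocket, nose to the roller, while the lever is still open (horizontal distance between green_cassette and pocket below 0.005 m and z of green_cassette in the frame of pocket below 0.003 m and x of nose in the frame of pocket above 0.07 m and angle between green_cassette's own z axis and vertical below 0.05 rad and value of joint lever above 0.5 rad), for 0.2 s.
At the end, for the whole second after the job is handed in: The green cassette is at rest in the pocket: origin within 5 mm of the pocket's centre and less than 3 mm above its floor, tilted less than 0.05 rad, nose towards the roller; the lever is within 0.10 rad of fully shut and everything is released (horizontal distance between green_cassette and pocket below 0.005 m and z of green_cassette in the frame of pocket below 0.003 m and x of nose in the frame of pocket above 0.07 m and angle between green_cassette's own z axis and vertical below 0.05 rad and value of joint lever below 0.1 rad and linear speed of green_cassette below 0.02 m/s); the robot touches nothing.
It fails at once if the grey cassette is moved more than 30 mm (distance of grey_cassette from where it was at the start of the episode above 0.03 m).
It fails at once if a bystander (thread cone, mug, tape roll, glue bottle, stapler) is moved more than 30 mm (distance of any of cone_a, cone_b, mug, tape_roll, glue, stapler from where it was at the start of the episode above 0.03 m).
It also fails if it takes over 72 s, if anything falls off the work surface, if the arm or the gripper's body presses on something with over 40 N, if the wrist force passes 120 N, or if a joint passes its speed limit or range.

## Working session

There is one attempt and no reset: what is moved stays moved. The work goes in short steps, Python scripts to look and compute and a shell command to move; the robot and the scene stay as the last step left them, time stands still between calls to the robot, and variables do not carry over. Pictures are saved under pics/ and viewed, about 8 in all and at most 12, crops included, and the job is handed in when it is done.

```bash
ls; mkdir -p pics
cat > h.py <<'E'
import numpy as np, cv2
from rig import manip
def grab(n):
    im=manip.get_image(n); np.save(f'/tmp/{n}.npy',im,allow_pickle=True); return im
def load(n): return np.load(f'/tmp/{n}.npy',allow_pickle=True).item()
def ray(im,uv):
    K=np.array(im['intrinsics']); uv=np.atleast_2d(np.float64(uv))
    p=cv2.undistortPoints(uv[:,None],K,np.array([im['k1'],0,0,0.]))[:,0]
    R=cv2.Rodrigues(np.array(im['rvec'],float))[0]; t=np.array(im['tvec'],float).ravel()
    d=np.c_[p,np.ones(len(p))]@R; return -R.T@t,d
def onz(im,uv,z):
    c,d=ray(im,uv); return c+d*((z-c[2])/d[:,2])[:,None]
def bydepth(im,uv):
    c,d=ray(im,uv); uv=np.atleast_2d(uv).astype(int); return c+d*im['depth'][uv[:,1],uv[:,0]][:,None]
def proj(im,P):
    return cv2.projectPoints(np.float64(np.atleast_2d(P)),np.array(im['rvec'],float),np.array(im['tvec'],float),np.array(im['intrinsics']),np.array([im['k1'],0,0,0.]))[0][:,0]
E
python3 - <<'E'
from h import *
for n in ('top','side'):
    im=grab(n); cv2.imwrite(f'pics/{n}0.png',im['pixels']); print(n,ray(im,[320,240]),im['k1'])
print(manip.get_state())
E
```

```text
pics
top (array([0.24762012, 0.03055592, 1.27755121]), array([[ 0.22402958, -0.03906105, -0.97398878]])) -0.12205180580717835
side (array([ 0.40405819, -0.74879762,  1.04920228]), array([[ 0.05096734,  0.6194178 , -0.78369498]])) 0.026518009101739532
{'clock': 0.1, 'qpos': array([ 9.89030315e-01,  2.76558499e-01,  1.50604976e+00, -3.01005370e-06,
        1.36064612e+00, -1.21002764e-01]), 'qd': array([ 1.97707012e-05, -2.23542752e-03, -3.34192382e-03, -4.75681813e-04,
       -7.99650852e-04,  7.18112360e-04]), 'effort': array([ 2.58665161e-03, -4.17699015e+01, -2.46405101e+01,  2.26844736e-05,
        5.73290090e-03,  1.26006930e-05]), 'position': array([0.25538168, 0.51459223, 0.19919375]), 'ee_rot': array([ 0.68822311,  0.16091494,  0.6886256 , -0.16201888]), 'contact_force': array([ 0.99737531,  0.12936974, -0.23296847]), 'moment': array([-0.00940889,  0.00630472, -0.02353754]), 'width': 0.08543917097852954}
```

View pics/top0.png

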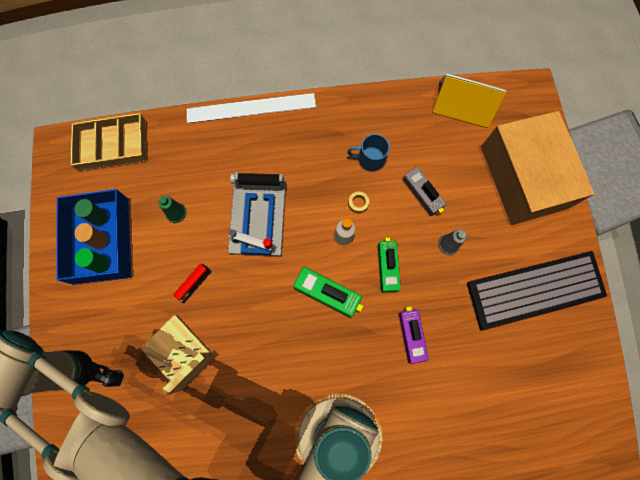

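View pics/side0.png

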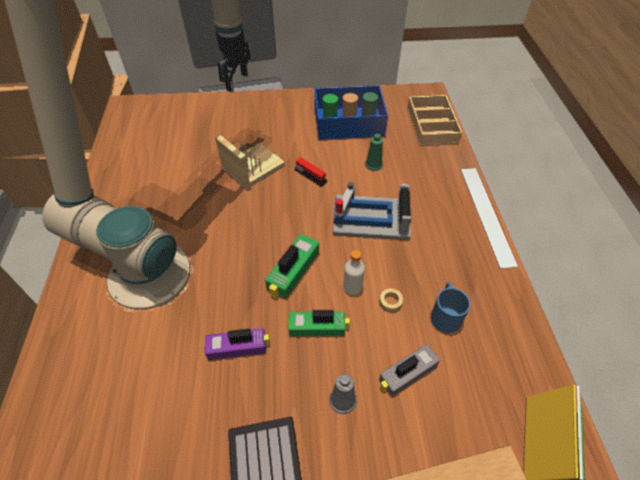

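Candidates for the green cassette in the top view: the big green one at (328,291), the small green one at (389,265), and the purple one at (413,335). The small green one fits, because it isn't purple and is the smaller of the two greens. I'll measure it and the cutter, and confirm with a crop.

Run:
```python
from h import *
im=load('top'); px=im['pixels']; hsv=cv2.cvtColor(px,cv2.COLOR_BGR2HSV)
def mask(lo,hi,box):
    m=cv2.inRange(hsv,lo,hi); k=np.zeros_like(m); x0,y0,x1,y1=box; k[y0:y1,x0:x1]=m[y0:y1,x0:x1]; return k
def pts(m): v,u=np.nonzero(m); return np.c_[u,v].astype(float)
def rect(P): 
    r=cv2.minAreaRect(np.float32(P[:,:2]*1000)); return np.round(r[0],1),np.round(r[1],1),round(r[2],1)
for nm,box in (('big',(285,255,370,325)),('small',(372,230,405,300))):
    g=mask((50,120,60),(75,255,255),box); y=mask((24,150,120),(35,255,255),box)
    P=bydepth(im,pts(g)); T=P[(P[:,2]>.033)&(P[:,2]<.06)]
    print(nm,'zmed',np.median(T[:,2]),'rect',rect(T),'nose',onz(im,pts(y).mean(0),.03),len(pts(y)))
    b=mask((0,0,0),(180,255,60),box); B=bydepth(im,pts(b)); B=B[B[:,2]>.055]; print(' fin',B.mean(0),rect(B),B[:,2].max())
b=mask((100,120,60),(125,255,255),(235,185,282,245)); P=bydepth(im,pts(b)); print('walls z',np.percentile(P[:,2],[5,50,95]))
T=P[(P[:,2]>.038)]; print('wall rect',rect(T)); 
r=mask((0,170,80),(5,255,255),(255,230,280,256)); q=pts(r); print('knob px',q.mean(0),bydepth(im,q)[:,2].max()); B=bydepth(im,q); B=B[B[:,2]>.108]; print('knob top',B.mean(0),len(B))
cut=mask((0,0,0),(180,90,60),(228,170,290,190)); B=bydepth(im,pts(cut)); B=B[B[:,2]>.07]; print('roller',B.mean(0),rect(B))
c=px[160:320,225:425]; cv2.imwrite('pics/crop.png',cv2.resize(c,None,fx=4,fy=3.75,interpolation=2))
```

```text
big zmed 0.050308726043492014 rect (array([388.7, -20.1]), array([178. ,  64.6]), 55.5) nose [[ 0.35294826 -0.08291815  0.03      ]] 42
 fin [ 0.37568007 -0.03542476  0.10073597] (array([322.3,   1.4]), array([ 63.4, 156.1]), 55.5) 1.2775512132303601
small zmed 0.03882556081325639 rect (array([ 438.4, -199. ]), array([ 49.8, 139.7]), 85.6) nose [[ 0.51096021 -0.20893579  0.03      ]] 19
 fin [ 0.44977343 -0.19643235  0.08099135] (array([ 351.2, -100.2]), array([ 41.6, 331. ]), 45.6) 1.2775512132303601
walls z [0.0317469  0.04368494 0.04820785]
wall rect (array([467.7, 124.3]), array([463.2, 119.8]), 8.6)
knob px [266.51020408 242.34693878] 1.2775512132303601
knob top [0.52016252 0.12068512 0.14141567] 47
roller [0.71015898 0.12796986 0.09406786] (array([508.4,  60. ]), array([512., 116.]), 19.2)
```

View pics/crop.png

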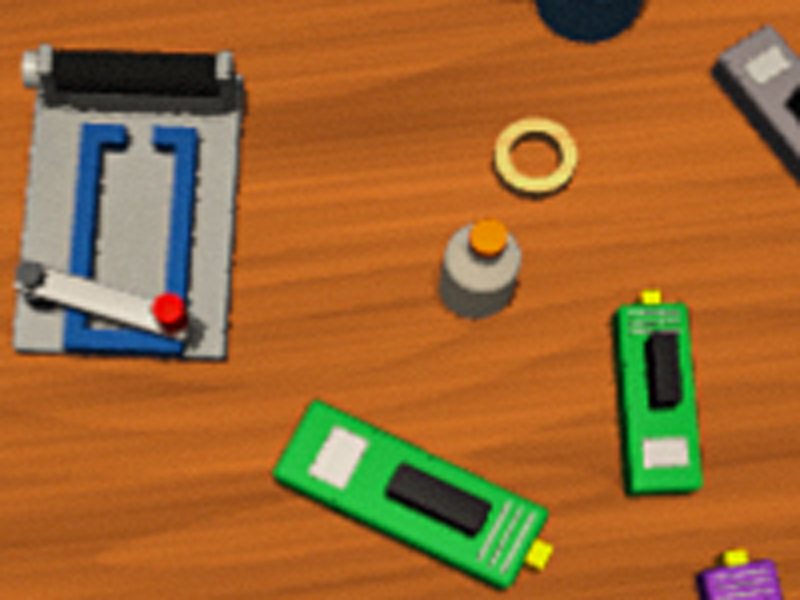

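Crop: green cassette at about (389,265) full image, 140x50 mm measured, nose up (+x), and that matches the target. The lever is across the pocket, with its knob at about (267,238) and pivot at (233,231). I'll redo the cutter with invalid depths dropped.

Run:
```python
from h import *
def rect(P): 
    r=cv2.minAreaRect(np.float32(P[:,:2]*1000)); return np.round(r[0],1),np.round(r[1],1),round(r[2],1)
C=[]
im=load('top'); hsv=cv2.cvtColor(im['pixels'],cv2.COLOR_BGR2HSV)
def sel(lo,hi,box,zlo,zhi):
    m=cv2.inRange(hsv,lo,hi); v,u=np.nonzero(m); x0,y0,x1,y1=box
    k=(u>=x0)&(u<x1)&(v>=y0)&(v<y1)&(im['depth'][v,u]>.1); uv=np.c_[u,v][k]
    P=bydepth(im,uv); k=(P[:,2]>zlo)&(P[:,2]<zhi); return uv[k].astype(float),P[k]
uv,P=sel((100,120,60),(125,255,255),(235,185,285,252),.038,.055); print('walls',rect(P),len(P),np.median(P[:,2]), rect(onz(im,uv,.045)))
uv,P=sel((0,0,0),(180,120,70),(372,230,405,300),.068,.09); print('fin',rect(P),P.mean(0), rect(onz(im,uv,.076)))
uv,P=sel((0,0,0),(180,120,70),(228,170,290,192),.07,.1); print('roller',rect(P),P.mean(0))
uv,P=sel((0,150,60),(8,255,255),(255,228,280,256),.108,.13); print('knob',rect(P),P.mean(0),onz(im,uv,.117).mean(0))
hsv=None
uv=[[233,231]]; print('pivot',onz(im,uv,.089))
im=load('top');hsv=cv2.cvtColor(im['pixels'],cv2.COLOR_BGR2HSV)
uv,P=sel((24,150,120),(35,255,255),(372,230,405,300),.01,.06); print('nose',P.mean(0))
# side-view knob
im=load('side');hsv=cv2.cvtColor(im['pixels'],cv2.COLOR_BGR2HSV)
uv,P=sel((0,150,60),(8,255,255),(325,185,350,225),.105,.13); print('side knob',P.mean(0),len(P),onz(im,uv,.117).mean(0))
uv,P=sel((100,120,60),(125,255,255),(330,190,400,230),.038,.055); print('side walls',rect(P),len(P))
uv,P=sel((0,0,0),(180,120,70),(300,305,340,325),.068,.09); print('side fin',rect(P),P.mean(0))
uv,P=sel((50,120,60),(75,255,255),(285,305,352,340),.035,.05); print('side cassette',rect(P))
```

```text
walls (array([604.5, 148.1]), array([ 80.9, 169.6]), 79.7) 545 0.044087955615427 (array([603.7, 147.7]), array([ 80.9, 168.6]), 80.0)
fin (array([ 453.6, -199.5]), array([16.8, 47.8]), 86.7) [ 0.45342632 -0.1996383   0.07484796] (array([ 453.2, -199.1]), array([17.1, 47.2]), 87.9)
roller (array([716.2, 129.4]), array([132.5,  27.9]), 78.9) [0.71459093 0.12919802 0.0821137 ]
knob (array([525.6, 122.3]), array([17.9, 18.1]), 87.8) [0.52576901 0.12283349 0.11659982] [0.52567692 0.12280233 0.117     ]
pivot [[0.57439969 0.21048599 0.089     ]]
nose [ 0.50767054 -0.20772693  0.03743997]
side knob [0.52893607 0.11680656 0.11570781] 33 [0.52876877 0.11563595 0.117     ]
side walls (array([606.1, 148. ]), array([ 86. , 162.1]), 79.3) 408
side fin (array([ 455. , -203.7]), array([16.6, 45.6]), 85.8) [ 0.45459323 -0.20444512  0.07489016]
side cassette (array([ 440.2, -201.4]), array([ 52. , 136.3]), 84.4)
```

```bash
cat >> h.py <<'E'
from scipy.spatial.transform import Rotation as Rn
P0=np.array([.605,.148,.020]); YAW=np.radians(-10.3)
def pk(x,y,z=0,p=None,yaw=None):
    p=P0 if p is None else p; yaw=YAW if yaw is None else yaw
    return p+np.array([np.cos(yaw)*x-np.sin(yaw)*y,np.sin(yaw)*x+np.cos(yaw)*y,z])
def knob(q,z=.085): k=pk(-.042-.102*np.sin(q),.060-.102*np.cos(q)); k[2]=z; return k
def goal(pos,yaw,s=None):
    "delta to TCP pos, pointing down, jaw axis along y of a frame with this yaw"
    s=s or manip.get_state(); q=s['ee_rot']; R=Rn.from_quat([q[1],q[2],q[3],q[0]])
    best=None
    for k in (1,-1):
        x=np.array([0,0,-1.]); y=k*np.array([-np.sin(yaw),np.cos(yaw),0]); G=Rn.from_matrix(np.c_[x,y,np.cross(x,y)])
        dr=(R.inv()*G).as_rotvec()
        if best is None or np.linalg.norm(dr)<np.linalg.norm(best): best=dr
    d=R.inv().apply(np.array(pos)-s['position'])*100
    print('delta cm',np.round(d,2),'dr',np.round(best,3))
E
python3 - <<'E'
from h import *
s=manip.get_state(); q=s['ee_rot']; print(Rn.from_quat([q[1],q[2],q[3],q[0]]).as_matrix().round(3))
goal(knob(.31,.2),YAW); print(knob(.31))
goal([.527,.1195,.2],YAW)
E
```

```text
[[-0.001  0.445  0.896]
 [-0.001  0.896 -0.445]
 [-1.    -0.002 -0.   ]]
delta cm [ -0.05 -22.89  41.62] dr [-0.281 -0.     0.002]
[0.52642192 0.12453375 0.085     ]
delta cm [ -0.05 -23.31  41.9 ] dr [-0.281 -0.     0.002]
```

```bash
python3 -m creep '{"delta_pos":[[0,-3,5],[0,-5.5,10],[0,-8,15],[0,-11,20],[0,-13.5,25],[0,-16,30],[0,-19,35],[0,-21,39],[0,-23.1,41.8],[0,-23.1,41.8]],"dr":[[-0.05,0,0],[-0.1,0,0],[-0.15,0,0],[-0.2,0,0],[-0.28,0,0],[-0.28,0,0],[-0.28,0,0],[-0.28,0,0],[-0.28,0,0],[-0.28,0,0]]}' 1 25
python3 -m creep '{"delta_pos":[[0,0,0],[0,0,0]],"dr":[[0,0,0],[0,0,0]]}'
python3 - <<'E'
from h import *
im=grab('wrist'); cv2.imwrite('pics/w1.png',im['pixels'])
goal([.527,.1215,.085],YAW)
hsv=cv2.cvtColor(im['pixels'],cv2.COLOR_BGR2HSV); m=cv2.inRange(hsv,(0,150,60),(8,255,255)); v,u=np.nonzero(m); k=im['depth'][v,u]>.05
P=bydepth(im,np.c_[u,v][k]); P=P[(P[:,2]>.105)&(P[:,2]<.13)]; print(P.mean(0),len(P),np.ptp(P,axis=0)) 
m=cv2.inRange(hsv,(100,120,60),(125,255,255)); v,u=np.nonzero(m); k=im['depth'][v,u]>.05
P=bydepth(im,np.c_[u,v][k]); P=P[(P[:,2]>.038)&(P[:,2]<.055)]; print(cv2.minAreaRect(np.float32(P[:,:2]*1000)),len(P))
E
```

```text
clock: 1.1
position: [0.529, 0.1188, 0.1995]
ee_rot: [0.704, 0.064, 0.704, -0.065]
contact_force: [-0.3, 0.7, 1.4]
width: 0.0851
clock: 1.3
position: [0.527, 0.1219, 0.1994]
ee_rot: [0.704, 0.065, 0.705, -0.064]
contact_force: [-0.0, 0.2, -0.6]
width: 0.0853
delta cm [11.46 -0.12  0.08] dr [-0.001 -0.002 -0.   ]
[0.52670144 0.12261259 0.11583284] 631 [0.02085064 0.02019321 0.0140278 ]
((696.976806640625, 49.81996154785156), (166.62220764160156, 456.6028137207031), 43.36616516113281) 4525
```

View pics/w1.png

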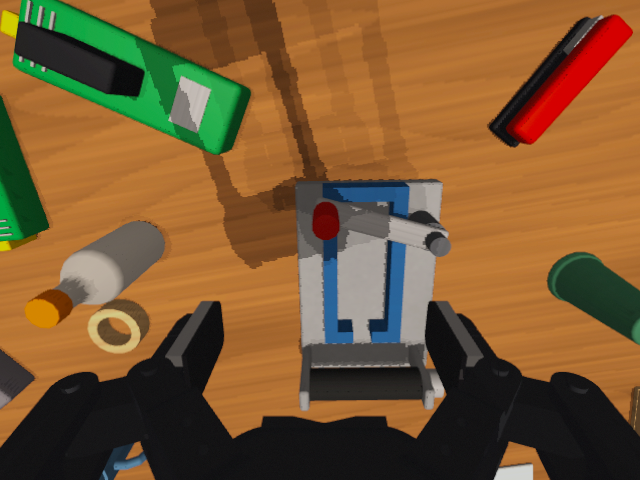

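The wrist view shows the knob at (326,220), the pivot at (438,243) and the walls around (365,265). The knob is directly under the TCP at (0.527,0.122), so I'll go down and grip it.

```bash
python3 -m creep '{"delta_pos":[[3,0,0],[6,0,0],[9,0,0],[11.3,0,0],[11.3,0,0],[11.3,0,0]],"dr":[[0,0,0],[0,0,0],[0,0,0],[0,0,0],[0,0,0],[0,0,0]]}' 1
python3 -m creep '{"delta_pos":[[0,0,0],[0,0,0],[0,0,0],[0,0,0],[0,0,0],[0,0,0],[0,0,0]],"dr":[[0,0,0],[0,0,0],[0,0,0],[0,0,0],[0,0,0],[0,0,0],[0,0,0]]}' -1 25
python3 - <<'E'
from h import *
im=load('wrist'); hsv=cv2.cvtColor(im['pixels'],cv2.COLOR_BGR2HSV); m=cv2.inRange(hsv,(100,120,60),(125,255,255)); m[:,:315]=0;m[:,415:]=0;m[:178]=0;m[346:]=0
v,u=np.nonzero(m); k=im['depth'][v,u]>.05
P=bydepth(im,np.c_[u,v][k]); P=P[(P[:,2]>.040)&(P[:,2]<.055)]; print(cv2.minAreaRect(np.float32(P[:,:2]*1000)),len(P),np.median(P[:,2]))
# arc in tool axes: tool y ~ pocket y, z ~ pocket x
s=manip.get_state(); q=s['ee_rot']; R=Rn.from_quat([q[1],q[2],q[3],q[0]])
k0=knob(.31)
for a in np.arange(.31,1.6,.115): print(round(a,2),np.round(R.inv().apply(knob(a)-k0)*100,1))
E
```

```text
clock: 1.95
position: [0.5269, 0.1234, 0.0874]
ee_rot: [0.704, 0.063, 0.704, -0.063]
contact_force: [0.3, 0.6, -0.3]
width: 0.0855
clock: 2.65
position: [0.5274, 0.1222, 0.087]
ee_rot: [0.704, 0.064, 0.704, -0.064]
contact_force: [0.3, -0.5, 0.2]
width: 0.0002
((603.8472900390625, 148.3985595703125), (81.39165496826172, 172.6876983642578), 80.16063690185547) 4481 0.04483832190282988
0.31 [0. 0. 0.]
0.42 [ 0.   0.4 -1.1]
0.54 [ 0.   1.  -2.1]
0.66 [ 0.   1.6 -3.1]
0.77 [ 0.   2.4 -4. ]
0.88 [ 0.   3.2 -4.8]
1.0 [ 0.   4.2 -5.5]
1.12 [ 0.   5.2 -6.1]
1.23 [ 0.   6.3 -6.5]
1.34 [ 0.   7.4 -6.8]
1.46 [ 0.   8.6 -7. ]
1.58 [ 0.   9.7 -7.1]
```

The fingers closed on nothing, so I need to look.

Run:
```python
from h import *
im=grab('wrist'); cv2.imwrite('pics/w2.png',im['pixels'])
for n in ('wrist','side','top'):
    im=grab(n) if n!='wrist' else im
    hsv=cv2.cvtColor(im['pixels'],cv2.COLOR_BGR2HSV); m=cv2.inRange(hsv,(0,150,60),(8,255,255)); v,u=np.nonzero(m); k=im['depth'][v,u]>.05
    uv=np.c_[u,v][k];P=bydepth(im,uv); k=(P[:,2]>.085)&(P[:,2]<.125)&(np.hypot(P[:,0]-.527,P[:,1]-.122)<.1); 
    if k.any(): print(n,P[k].mean(0),P[k].min(0),P[k].max(0),uv[k].mean(0),k.sum())
    else: print(n,'none')
```

```text
wrist [0.52037281 0.12399094 0.1037218 ] [0.51730675 0.11284959 0.08504356] [0.5285308  0.13305175 0.11773202] [325.96825397 273.77360067] 1197
side [0.52844526 0.11386231 0.10231553] [0.52212885 0.11097926 0.0852864 ] [0.5376072  0.11864295 0.12109551] [339.08571429 206.51428571] 35
top [0.51830482 0.1218603  0.09694444] [0.5166075  0.11525632 0.08558995] [0.5217421  0.12928848 0.11081454] [267.69230769 246.69230769] 13
```

View pics/w2.png

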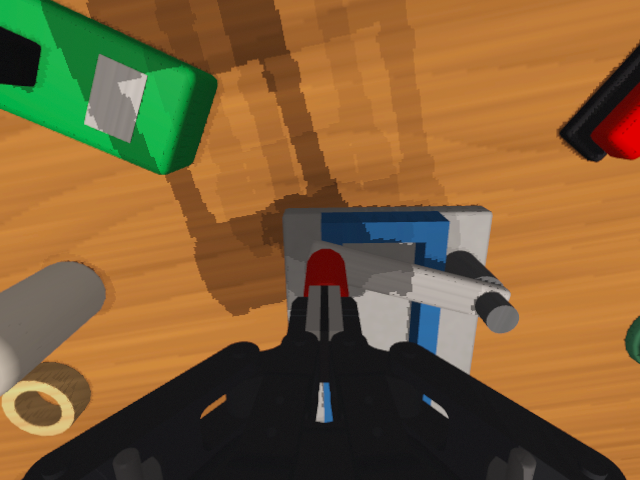

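Run:
```python
from h import *
s=manip.get_state(); print(s['width'],s['position'],s['contact_force'])
im=load('wrist')
for uv in ([316,295],[335,295],[325,295],[316,320],[335,320],[325,270],[325,255],[305,300],[345,300],[325,330]): print(uv,im['pixels'][uv[1],uv[0]],bydepth(im,[uv])[0].round(4))
im=load('side');print(proj(im,[s['position'],s['position']+[0,0,.03]])); cv2.imwrite('pics/s2.png',cv2.resize(im['pixels'][150:250,280:420],None,fx=5,fy=5,interpolation=2))
```

```text
9.304561690396146e-05 [0.52739228 0.12224838 0.08695956] [-0.91015636 -0.76653453  0.61553281]
[316, 295] [75 77 81] [0.5162 0.1204 0.1315]
[335, 295] [75 77 82] [0.5184 0.128  0.1302]
[325, 295] [17 18 16] [0.5168 0.1241 0.1317]
[316, 320] [74 77 81] [0.5172 0.1206 0.1485]
[335, 320] [74 77 81] [0.5175 0.1276 0.1499]
[325, 270] [ 1  5 94] [0.5185 0.1239 0.1037]
[325, 255] [ 2  5 94] [0.5185 0.1239 0.0849]
[305, 300] [21 21 20] [0.5194 0.115  0.1283]
[345, 300] [21 22 21] [0.5225 0.1316 0.1282]
[325, 330] [21 19 21] [0.5177 0.1238 0.1549]
[[338.22120392 208.05301786]
 [338.55204504 200.74636701]]
```

View pics/s2.png

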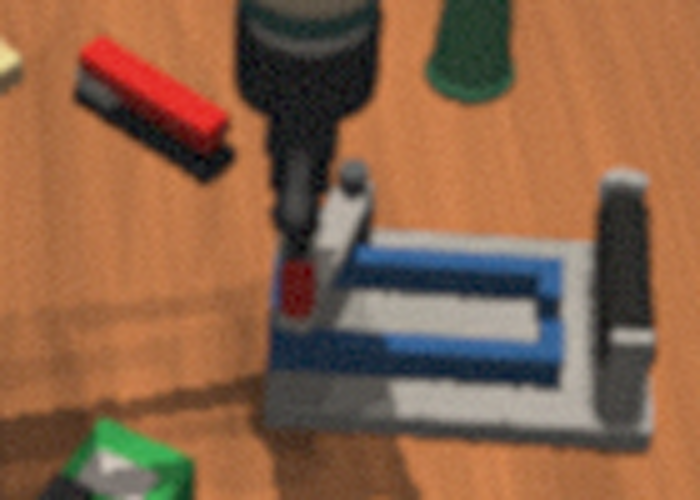

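The side crop shows the shut fingertips ending at about the knob's top (crop (295,250)), not 30 mm below it as the reported TCP implies. I'll lift clear and measure where the tips really are.

```bash
python3 -m creep '{"delta_pos":[[-3,0,0],[-5,0,0],[-5,0,0],[-5,0,0]],"dr":[[0,0,0],[0,0,0],[0,0,0],[0,0,0]]}' -1
python3 - <<'E'
from h import *
s=manip.get_state(); p=s['position']; print(p,s['width'])
im=grab('wrist'); cv2.imwrite('pics/w3.png',im['pixels']); print('TCP px wrist',proj(im,[p,p+[0,0,.02],p+[0,0,.03]]))
h,w=im['depth'].shape; v,u=np.mgrid[0:h,0:w]; uv=np.c_[u.ravel(),v.ravel()]; uv=uv[im['depth'].ravel()>.02]; P=bydepth(im,uv)
k=(np.hypot(P[:,0]-p[0],P[:,1]-p[1])<.03)&(P[:,2]>.125); o=np.argsort(P[k][:,2])[:200:20]; print(np.c_[P[k][o],uv[k][o]].round(4))
im=grab('side'); print('side',proj(im,[p,p+[0,0,.03]])); uv=np.c_[u.ravel(),v.ravel()]; uv=uv[im['depth'].ravel()>.02];P=bydepth(im,uv)
k=(np.hypot(P[:,0]-p[0],P[:,1]-p[1])<.03)&(P[:,2]>.122); o=np.argsort(P[k][:,2])[:40:4]; print(np.c_[P[k][o],uv[k][o]].round(4))
E
```

```text
clock: 3.2
position: [0.5273, 0.1223, 0.137]
ee_rot: [0.704, 0.064, 0.704, -0.064]
contact_force: [0.4, 0.3, 0.2]
width: 0.0001
[0.52732322 0.12228522 0.13696795] 0.00013540355310350102
TCP px wrist [[324.85436591 272.08785598]
 [324.97967966 289.79759249]
 [325.05332258 300.20347744]]
[[5.186e-01 1.269e-01 1.711e-01 3.320e+02 2.860e+02]
 [5.178e-01 1.279e-01 1.730e-01 3.340e+02 2.860e+02]
 [5.169e-01 1.250e-01 1.738e-01 3.270e+02 2.860e+02]
 [5.166e-01 1.198e-01 1.744e-01 3.150e+02 2.880e+02]
 [5.180e-01 1.287e-01 1.747e-01 3.360e+02 2.880e+02]
 [5.224e-01 1.301e-01 1.753e-01 3.410e+02 2.970e+02]
 [5.192e-01 1.141e-01 1.757e-01 3.030e+02 2.970e+02]
 [5.184e-01 1.295e-01 1.760e-01 3.380e+02 2.900e+02]
 [5.223e-01 1.297e-01 1.762e-01 3.400e+02 2.980e+02]
 [5.177e-01 1.244e-01 1.765e-01 3.260e+02 2.910e+02]]
side [[338.75309417 195.71399614]
 [339.10465559 187.94282371]]
[[5.346e-01 1.176e-01 1.671e-01 3.420e+02 1.890e+02]
 [5.259e-01 1.133e-01 1.721e-01 3.390e+02 1.890e+02]
 [5.257e-01 1.128e-01 1.764e-01 3.390e+02 1.880e+02]
 [5.153e-01 1.163e-01 1.774e-01 3.350e+02 1.870e+02]
 [5.200e-01 1.105e-01 1.792e-01 3.370e+02 1.880e+02]
 [5.308e-01 1.118e-01 1.807e-01 3.410e+02 1.870e+02]
 [5.225e-01 1.098e-01 1.834e-01 3.380e+02 1.870e+02]
 [5.362e-01 1.142e-01 1.853e-01 3.430e+02 1.850e+02]
 [5.277e-01 1.100e-01 1.864e-01 3.400e+02 1.860e+02]
 [5.155e-01 1.206e-01 1.881e-01 3.350e+02 1.830e+02]]
```

The tips are really about 32 mm behind the reported TCP: wrist and side depth both put them at z of 0.168-0.172, while the state says 0.137. Laterally they agree within 2 mm. I'll aim all heights 32 mm lower, reopen, and grip the knob.

```bash
Z='[0,0,0]'
python3 -m creep '{"delta_pos":[[0,0,0],[0,0,0],[0,0,0],[0,0,0],[0,0,0],[0,0,0]],"dr":[[0,0,0],[0,0,0],[0,0,0],[0,0,0],[0,0,0],[0,0,0]]}' 1
python3 -m creep '{"delta_pos":[[2,0,0],[4,0,0],[6,0,0],[7.5,0,0],[8.4,0,0],[8.4,0,0]],"dr":[[0,0,0],[0,0,0],[0,0,0],[0,0,0],[0,0,0],[0,0,0]]}'
python3 -m creep '{"delta_pos":[[0,0,0],[0,0,0],[0,0,0],[0,0,0],[0,0,0],[0,0,0],[0,0,0]],"dr":[[0,0,0],[0,0,0],[0,0,0],[0,0,0],[0,0,0],[0,0,0],[0,0,0]]}' -1 25
```

```text
clock: 3.9
position: [0.5274, 0.1223, 0.137]
ee_rot: [0.704, 0.064, 0.704, -0.064]
contact_force: [0.5, -0.3, 0.4]
width: 0.0848
clock: 4.5
position: [0.5265, 0.1222, 0.0519]
ee_rot: [0.703, 0.064, 0.705, -0.064]
contact_force: [-0.5, 0.0, 0.1]
width: 0.0855
clock: 5.2
position: [0.5281, 0.1229, 0.0537]
ee_rot: [0.705, 0.064, 0.704, -0.063]
contact_force: [0.3, 3.5, 3.9]
width: 0.0211
```

```bash
python3 -m creep '{"delta_pos":[[0,0.2,-0.5],[0,0.4,-1.1],[0,0.7,-1.6],[0,1.0,-2.1],[0,1.3,-2.6],[0,1.6,-3.1],[0,2.0,-3.6],[0,2.4,-4.0],[0,2.8,-4.4],[0,3.2,-4.8]],"dr":[[0,0,0],[0,0,0],[0,0,0],[0,0,0],[0,0,0],[0,0,0],[0,0,0],[0,0,0],[0,0,0],[0,0,0]]}'
python3 -m creep '{"delta_pos":[[0,0.5,-0.4],[0,1.0,-0.7],[0,1.5,-1.0],[0,2.0,-1.3],[0,3.1,-1.7],[0,4.2,-2.0],[0,4.8,-2.1],[0,5.4,-2.2],[0,6.0,-2.3],[0,6.0,-2.3]],"dr":[[0,0,0],[0,0,0],[0,0,0],[0,0,0],[0,0,0],[0,0,0],[0,0,0],[0,0,0],[0,0,0],[0,0,0]]}'
```

```text
clock: 6.2
position: [0.4807, 0.1591, 0.0534]
ee_rot: [0.701, 0.061, 0.707, -0.066]
contact_force: [-6.0, -10.6, 14.6]
width: 0.0212
clock: 7.2
position: [0.4645, 0.2245, 0.0517]
ee_rot: [0.698, 0.062, 0.71, -0.066]
contact_force: [-10.9, -1.8, 9.4]
width: 0.0211
```

```bash
python3 -m creep '{"delta_pos":[[0,0,0],[0,0,0],[0,0,0],[0,0,0],[0,0,0]],"dr":[[0,0,0],[0,0,0],[0,0,0],[0,0,0],[0,0,0]]}' 1
python3 -m creep '{"delta_pos":[[-3,0,0],[-6,0,0],[-9,0,0],[-12,0,0],[-15,-2,0],[-15,-6,2],[-15,-8,2],[-15,-8,2],[-15,-8,2]],"dr":[[0,0,0],[0,0,0],[0,0,0],[0,0,0],[0,0,0],[0,0,0],[0,0,0],[0,0,0],[0,0,0]]}'
python3 - <<'E'
from h import *
im=grab('wrist'); cv2.imwrite('pics/w4.png',im['pixels'])
hsv=cv2.cvtColor(im['pixels'],cv2.COLOR_BGR2HSV)
for nm,lo,hi,z0,z1 in (('walls',(100,120,60),(125,255,255),.040,.055),('knob',(0,150,60),(8,255,255),.108,.125)):
    m=cv2.inRange(hsv,lo,hi); v,u=np.nonzero(m); k=im['depth'][v,u]>.05
    uv=np.c_[u,v][k]; P=bydepth(im,uv); k=(P[:,2]>z0)&(P[:,2]<z1)&(abs(P[:,0]-.59)<.16)&(abs(P[:,1]-.17)<.11);print(nm,cv2.minAreaRect(np.float32(P[k][:,:2]*1000)),k.sum(),P[k].mean(0),uv[k].min(0),uv[k].max(0))
print(manip.get_state()['position'])
goal([.4534,-.2010,.13],np.radians(-4.4))
E
```

```text
clock: 7.7
position: [0.4742, 0.2255, 0.0529]
ee_rot: [0.704, 0.064, 0.704, -0.064]
contact_force: [-0.4, -1.1, 0.1]
width: 0.085
clock: 8.6
position: [0.4794, 0.1434, 0.203]
ee_rot: [0.704, 0.065, 0.704, -0.064]
contact_force: [-0.0, -0.3, -0.3]
width: 0.0857
walls ((603.8390502929688, 148.33970642089844), (81.66841125488281, 173.01991271972656), 80.52839660644531) 4628 [0.59134138 0.1511645  0.04480287] [310 235] [391 378]
knob ((470.7102355957031, 223.03887939453125), (20.910053253173828, 19.961898803710938), 36.11829376220703) 670 [0.46956183 0.22215913 0.11606941] [411 179] [440 207]
[0.47936493 0.14383223 0.20288105]
delta cm [  7.26 -34.39   3.66] dr [-0.104 -0.    -0.001]
```

View pics/w4.png

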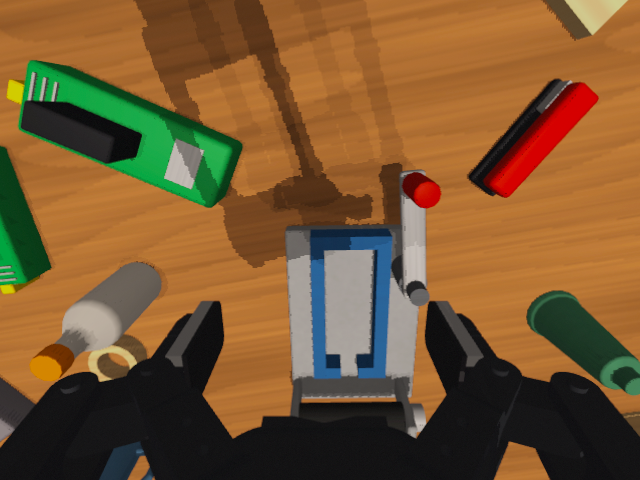

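The lever is open (knob at (428,192)) and the pocket is clear. Two wrist readings put the pocket at (0.6038,0.1484), yaw -9.7°, with walls 82x173 mm against 82x172 expected. Next, over the cassette.

```bash
python3 -m creep '{"delta_pos":[[0,-4,0.5],[0,-8,1],[0,-12,1.5],[0,-17,2],[0,-22,2.5],[0,-27,3],[0,-31,3.4],[0,-34.4,3.6],[0,-34.4,3.6],[0,-34.4,3.6]],"dr":[[0,0,0],[0,0,0],[0.1,0,0],[0.1,0,0],[0.1,0,0],[-0.1,0,0],[-0.1,0,0],[-0.1,0,0],[-0.1,0,0],[-0.1,0,0]]}'
python3 -m creep '{"delta_pos":[[0,0,0],[0,0,0]],"dr":[[0,0,0],[0,0,0]]}'
python3 - <<'E'
from h import *
im=grab('wrist'); hsv=cv2.cvtColor(im['pixels'],cv2.COLOR_BGR2HSV)
def f(nm,lo,hi,z0,z1):
    m=cv2.inRange(hsv,lo,hi); v,u=np.nonzero(m); k=im['depth'][v,u]>.05
    uv=np.c_[u,v][k]; P=bydepth(im,uv); k=(P[:,2]>z0)&(P[:,2]<z1)&(abs(P[:,0]-.44)<.1)&(abs(P[:,1]+.2)<.06); print(nm,cv2.minAreaRect(np.float32(P[k][:,:2]*1000)),k.sum(),P[k].mean(0))
f('green',(45,100,40),(80,255,255),.036,.045); f('fin',(0,0,0),(180,140,70),.070,.082); f('nose',(22,120,80),(36,255,255),.02,.045)
print(manip.get_state()['position']); goal([.4534,-.2005,.013],np.radians(-4.4))
E
```

```text
clock: 9.65
position: [0.4533, -0.2011, 0.2025]
ee_rot: [0.706, 0.029, 0.707, -0.028]
contact_force: [-0.5, 0.5, -0.6]
width: 0.0855
clock: 9.85
position: [0.4533, -0.2, 0.2029]
ee_rot: [0.707, 0.028, 0.707, -0.028]
contact_force: [-1.0, 0.6, -0.0]
width: 0.0851
green ((439.2291259765625, -199.58897399902344), (49.16386032104492, 138.3392333984375), 85.38434600830078) 5002 [ 0.43111591 -0.19884885  0.03972649]
fin ((454.1031494140625, -200.68289184570312), (17.15443992614746, 51.309112548828125), 85.02204132080078) 1106 [ 0.45304151 -0.20058317  0.07577836]
nose ((445.9124755859375, -221.901123046875), (150.78648376464844, 28.2058162689209), 7.211195945739746) 147 [ 0.49452157 -0.20957604  0.03784474]
[ 0.45323305 -0.20011595  0.20300415]
delta cm [19.   -0.05  0.02] dr [-0.002  0.    -0.001]
```

```bash
python3 -m creep '{"delta_pos":[[4,0,0],[8,0,0],[12,0,0],[15,0,0],[17,-0.05,0.05],[18.5,-0.05,0.05],[18.9,-0.05,0.05],[18.9,-0.05,0.05],[18.9,-0.05,0.05]],"dr":[[0,0,0],[0,0,0],[0,0,0],[0,0,0],[0,0,0],[0,0,0],[0,0,0],[0,0,0],[0,0,0]]}' 1
python3 -m creep '{"delta_pos":[[0,0,0],[0,0,0],[0,0,0],[0,0,0],[0,0,0],[0,0,0],[0,0,0]],"dr":[[0,0,0],[0,0,0],[0,0,0],[0,0,0],[0,0,0],[0,0,0],[0,0,0]]}' -1 50
```

```text
clock: 10.8
position: [0.4542, -0.2022, 0.0148]
ee_rot: [0.707, 0.028, 0.706, -0.029]
contact_force: [0.4, -0.2, 0.6]
width: 0.0854
clock: 11.5
position: [0.4533, -0.202, 0.0139]
ee_rot: [0.706, 0.029, 0.707, -0.028]
contact_force: [0.4, 0.5, -0.2]
width: 0.0171
```

```bash
python3 -m creep '{"delta_pos":[[-2,0,0],[-5,0,0],[-9,0,0],[-13,0,0],[-16,0,0],[-16,0,0],[-16,0,0],[-16,0,0]],"dr":[[0,0,0],[0,0,0],[0,0,0],[0,0,0],[0,0,0],[0,0,0],[0,0,0],[0,0,0]]}'
python3 - <<'E'
from h import *
s=manip.get_state(); print(s['position'],s['width'],s['contact_force'])
im=grab('wrist'); hsv=cv2.cvtColor(im['pixels'],cv2.COLOR_BGR2HSV); cv2.imwrite('pics/w5.png',im['pixels'])
p=s['position']; q=s['ee_rot']; R=Rn.from_quat([q[1],q[2],q[3],q[0]])
for nm,lo,hi in (('green',(45,100,40),(80,255,255)),('nose',(22,120,80),(36,255,255))):
    m=cv2.inRange(hsv,lo,hi); v,u=np.nonzero(m); k=im['depth'][v,u]>.05
    uv=np.c_[u,v][k]; P=bydepth(im,uv); k=(abs(P[:,0]-p[0])<.12)&(abs(P[:,1]-p[1])<.05)&(P[:,2]>.1); Q=P[k]
    if not len(Q): print(nm,'none'); continue
    zt=np.percentile(Q[:,2],90); T=Q[Q[:,2]>zt-.008]
    A=np.c_[T[:,:2]-p[:2],np.ones(len(T))]; co=np.linalg.lstsq(A,T[:,2],rcond=None)[0]; L=(T-p)@R.as_matrix()
    print(nm,len(T),zt,'tilt',co,'toolframe rect (y,z mm)',cv2.minAreaRect(np.float32(L[:,1:]*1000)))
E
```

```text
clock: 12.3
position: [0.4519, -0.2013, 0.1719]
ee_rot: [0.705, 0.029, 0.708, -0.028]
contact_force: [0.1, -0.2, -2.1]
width: 0.0171
[ 0.45194395 -0.20129841  0.17193194] 0.017059254645520577 [ 0.05345948 -0.23820038 -2.1138692 ]
green 15435 0.1990934700248176 tilt [0.00435598 0.00574361 0.19835082] toolframe rect (y,z mm) ((-0.17734718322753906, -14.484588623046875), (138.4161834716797, 49.574363708496094), 89.8326187133789)
nose 155 0.19627395956915275 tilt [0.00651174 0.01267524 0.19561864] toolframe rect (y,z mm) ((0.029081344604492188, -8.882965087890625), (149.2824249267578, 50.45922088623047), 89.73002624511719)
```

View pics/w5.png

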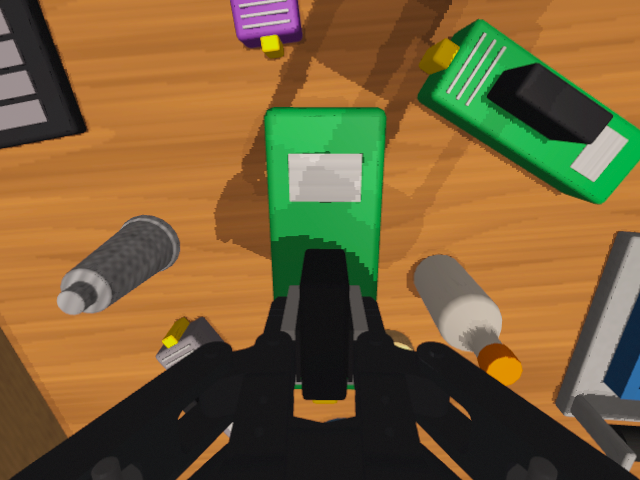

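The wrist picture shows the cassette held by the fin at (325,320), level and square. Its origin is 14.5 mm behind the TCP and its underside 13.5 mm below the reported z. Now to the pocket.

```bash
sed -i 's/^P0=.*/P0=np.array([.6038,.1484,.020]); YAW=np.radians(-9.7)/' h.py
python3 - <<'E'
from h import *
goal([.6181,.1460,.205],YAW); goal([.6181,.1460,.205-.11],YAW)
E
```

```text
delta cm [-3.29 35.97 13.74] dr [ 0.088 -0.004 -0.002]
delta cm [ 7.71 35.94 13.78] dr [ 0.088 -0.004 -0.002]
```

```bash
python3 -m creep '{"delta_pos":[[-2,1,0.5],[-3.3,4,1.5],[-3.3,8,3],[-3.3,12,4.5],[-3.3,16,6],[-3.3,20,7.5],[-3.3,24,9],[-3.3,28,10.5],[-3.3,32,12],[-3.3,35,13.5]],"dr":[[0,0,0],[0,0,0],[0.02,0,0],[0.04,0,0],[0.06,0,0],[0.088,0,0],[0.088,0,0],[0.088,0,0],[0.088,0,0],[0.088,0,0]]}'
python3 -m creep '{"delta_pos":[[0,0.6,0.2],[0,0.9,0.25],[0,0.9,0.25],[0,0.9,0.25],[0,0.9,0.25]],"dr":[[0,0,0],[0,0,0],[0,0,0],[0,0,0],[0,0,0]]}'
python3 - <<'E'
from h import *
s=manip.get_state(); print(s['position'],s['width'])
goal([.6181,.1460,.205],YAW); goal([.6181,.1460,.065],YAW)
E
```

```text
clock: 13.35
position: [0.6158, 0.1384, 0.2045]
ee_rot: [0.703, 0.059, 0.706, -0.059]
contact_force: [0.2, -0.7, -2.4]
width: 0.0173
clock: 13.85
position: [0.6197, 0.143, 0.2071]
ee_rot: [0.704, 0.06, 0.705, -0.06]
contact_force: [-0.0, 0.5, -2.1]
width: 0.0172
[0.61971202 0.14302202 0.20707949] 0.01720157973600447
delta cm [ 0.21  0.27 -0.21] dr [-0.001 -0.     0.   ]
delta cm [14.21  0.27 -0.21] dr [-0.001 -0.     0.   ]
```

```bash
python3 -m creep '{"delta_pos":[[4,0.25,-0.2],[8,0.25,-0.2],[11,0.25,-0.2],[12.5,0.25,-0.2],[12.5,0.25,-0.2],[12.5,0.25,-0.2],[12.5,0.25,-0.2]],"dr":[[0,0,0],[0,0,0],[0,0,0],[0,0,0],[0,0,0],[0,0,0],[0,0,0]]}'
python3 -m creep '{"delta_pos":[[0,0,0]],"dr":[[0,0,0]]}'
python3 - <<'E'
from h import *
im=grab('wrist'); s=manip.get_state(); p=s['position']; print(p); goal([.6181,.1460,.0335],YAW)
hsv=cv2.cvtColor(im['pixels'],cv2.COLOR_BGR2HSV)
for nm,lo,hi,z0,z1 in (('green',(45,100,40),(80,255,255),.105,.125),('walls',(100,120,40),(125,255,255),.038,.055)):
    m=cv2.inRange(hsv,lo,hi); v,u=np.nonzero(m); k=im['depth'][v,u]>.05
    P=bydepth(im,np.c_[u,v][k]); k=(P[:,2]>z0)&(P[:,2]<z1)&(abs(P[:,0]-.6)<.12)&(abs(P[:,1]-.148)<.06); Q=P[k]; 
    L=Q-P0; c,sn=np.cos(YAW),np.sin(YAW); L=np.c_[c*L[:,0]+sn*L[:,1],-sn*L[:,0]+c*L[:,1]]*1000
    print(nm,len(L),cv2.minAreaRect(np.float32(L)),Q[:,2].mean(),np.percentile(L,[.5,99.5],axis=0))
E
```

```text
clock: 14.55
position: [0.62, 0.1469, 0.0839]
ee_rot: [0.706, 0.06, 0.703, -0.06]
contact_force: [0.5, -0.2, -1.6]
width: 0.0174
clock: 14.65
position: [0.6198, 0.1471, 0.0838]
ee_rot: [0.706, 0.06, 0.703, -0.059]
contact_force: [-0.5, -0.2, -2.5]
width: 0.0172
[0.61951628 0.14708659 0.08351806]
delta cm [ 5.   -0.14 -0.13] dr [ 0.     0.003 -0.001]
green 15409 ((1.6499404907226562, 1.1520500183105469), (49.69144821166992, 138.6802520751953), 89.99213409423828) 0.10955273442862139 [[-67.67217145 -23.1428659 ]
 [ 16.33469194  25.47282316]]
walls 7889 ((-7.3339691162109375, 0.08612823486328125), (156.85130310058594, 82.26818084716797), 0.034349653869867325) 0.044963144921756376 [[-85.24076091 -40.71215866]
 [ 63.57136758  40.62863375]]
```

```bash
python3 -m creep '{"delta_pos":[[1,-0.12,-0.14],[1.8,-0.12,-0.14],[2.4,-0.12,-0.14],[2.8,-0.12,-0.14],[3.2,-0.12,-0.14],[3.2,-0.12,-0.14]],"dr":[[0,0,0],[0,0,0],[0,0,0],[0,0,0],[0,0,0],[0,0,0]]}'
```

```text
clock: 15.3
position: [0.6166, 0.1461, 0.0492]
ee_rot: [0.704, 0.06, 0.705, -0.06]
contact_force: [-1.5, -0.8, -2.6]
width: 0.0171
```

Already 9 mm into the pocket without contact force, so on down.

```bash
python3 -m creep '{"delta_pos":[[0.5,0,0],[1.0,0,0],[1.3,0,0],[1.5,0,0],[1.6,0,0],[1.6,0,0]],"dr":[[0,0,0],[0,0,0],[0,0,0],[0,0,0],[0,0,0],[0,0,0]]}'
python3 - <<'E'
from h import *
print(manip.get_state()['position']); goal([.6181,.1460,.0335],YAW)
E
```

```text
clock: 15.9
position: [0.6171, 0.1461, 0.0341]
ee_rot: [0.705, 0.06, 0.704, -0.06]
contact_force: [-0.7, 0.6, -1.4]
width: 0.0172
[0.61713637 0.14612799 0.03413195]
delta cm [0.06 0.   0.1 ] dr [ 0.001  0.    -0.   ]
```

```bash
python3 -m creep '{"delta_pos":[[0.1,0,0],[0.2,0,0],[0.2,0,0]],"dr":[[0,0,0],[0,0,0],[0,0,0]]}'
python3 -m creep '{"delta_pos":[[0,0,0],[0,0,0],[0,0,0],[0,0,0],[0,0,0],[0,0,0]],"dr":[[0,0,0],[0,0,0],[0,0,0],[0,0,0],[0,0,0],[0,0,0]]}' 1
python3 -m creep '{"delta_pos":[[-3,0,0],[-6,0,0],[-9,0,0],[-12,0,0],[-15,0,0],[-17,0,-5],[-17,0,-10],[-17,0,-10],[-17,0,-10]],"dr":[[0,0,0],[0,0,0],[0,0,0],[0,0,0],[0,0,0],[0,0,0],[0,0,0],[0,0,0],[0,0,0]]}'
python3 - <<'E'
from h import *
im=grab('wrist'); cv2.imwrite('pics/w6.png',im['pixels']); s=manip.get_state(); print(s['position'])
hsv=cv2.cvtColor(im['pixels'],cv2.COLOR_BGR2HSV)
for nm,lo,hi,z0,z1 in (('green',(45,100,40),(80,255,255),.05,.08),('walls',(100,120,40),(125,255,255),.038,.055),('fin',(0,0,0),(180,140,60),.088,.105),('knob',(0,150,60),(8,255,255),.108,.125)):
    m=cv2.inRange(hsv,lo,hi); v,u=np.nonzero(m); k=im['depth'][v,u]>.05
    P=bydepth(im,np.c_[u,v][k]); k=(P[:,2]>z0)&(P[:,2]<z1)&(abs(P[:,0]-.58)<.16)&(abs(P[:,1]-.17)<.1); Q=P[k]; 
    L=Q-P0; c,sn=np.cos(YAW),np.sin(YAW); L=np.c_[c*L[:,0]+sn*L[:,1],-sn*L[:,0]+c*L[:,1]]*1000
    print(nm,len(L),np.round(cv2.minAreaRect(np.float32(L))[0],1),cv2.minAreaRect(np.float32(L))[1:],'z med',np.median(Q[:,2]))
    if nm=='knob': k0=Q.mean(0)
    if nm=='green':
        A=np.c_[L,np.ones(len(L))]; print(' slopes/rad',np.linalg.lstsq(A,Q[:,2]*1000,rcond=None)[0][:2])
k0[2]=.053; print(k0); goal(k0,YAW)
E
```

```text
clock: 16.2
position: [0.6174, 0.1463, 0.0339]
ee_rot: [0.705, 0.06, 0.704, -0.059]
contact_force: [-1.9, -0.3, 6.8]
width: 0.0174
clock: 16.8
position: [0.617, 0.1461, 0.0319]
ee_rot: [0.705, 0.06, 0.705, -0.06]
contact_force: [-0.1, 1.2, 0.4]
width: 0.0855
clock: 17.7
position: [0.5174, 0.1632, 0.2026]
ee_rot: [0.705, 0.059, 0.704, -0.059]
contact_force: [0.8, 0.3, 0.8]
width: 0.0853
[0.51894149 0.16301989 0.20247251]
green 4213 [-1.  -0.3] ((49.67659378051758, 139.342041015625), 89.92330169677734) z med 0.05966002153952871
 slopes/rad [ 0.00569526 -0.00413261]
walls 5004 [-0.3 -0.2] ((172.23291015625, 81.28359985351562), 0.02998652309179306) z med 0.044825666231828376
fin 974 [31.1 24.9] ((67.83521270751953, 165.59861755371094), 88.98876190185547) z med 0.09567237288116637
knob 716 [-143.6   50.9] ((20.620635986328125, 20.441539764404297), 45.10414123535156) z med 0.11672347680117418
[0.47022966 0.22247428 0.053     ]
delta cm [14.94  5.04 -5.83] dr [ 0.001  0.002 -0.   ]
```

View pics/w6.png

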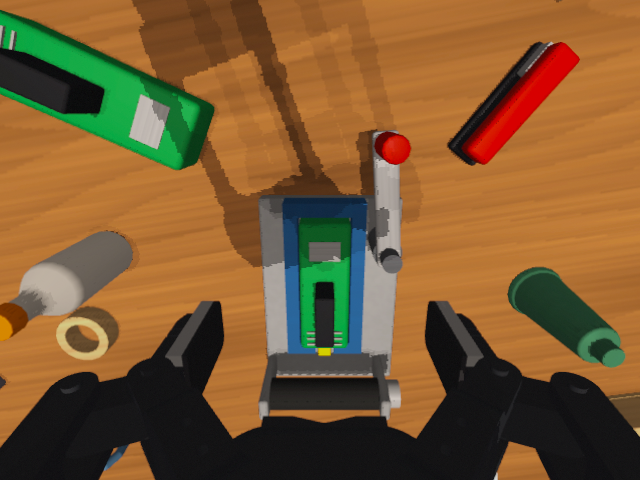

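Wrist view: cassette is in the pocket at (325,285), nose in the slot at (324,351) by the roller. Its top is at z=59.7 mm (60 expected), it is centred within 1 mm and tilted under 0.01 rad. The lever is at about 1.48 rad. Next I grip the knob and close it.

```bash
python3 -m creep '{"delta_pos":[[0,2.5,-3],[0,5,-5.8],[3,5,-5.8],[6,5,-5.8],[9,5,-5.8],[12,5,-5.8],[14.9,5,-5.8],[14.9,5,-5.8],[14.9,5,-5.8]],"dr":[[0,0,0],[0,0,0],[0,0,0],[0,0,0],[0,0,0],[0,0,0],[0,0,0],[0,0,0],[0,0,0]]}' 1
python3 -m creep '{"delta_pos":[[0,0,0],[0,0,0],[0,0,0],[0,0,0],[0,0,0],[0,0,0],[0,0,0]],"dr":[[0,0,0],[0,0,0],[0,0,0],[0,0,0],[0,0,0],[0,0,0],[0,0,0]]}' -1 25
```

```text
clock: 18.65
position: [0.471, 0.2219, 0.0527]
ee_rot: [0.704, 0.06, 0.705, -0.06]
contact_force: [0.6, -0.1, 0.4]
width: 0.0852
clock: 19.35
position: [0.4701, 0.2222, 0.0538]
ee_rot: [0.705, 0.06, 0.704, -0.059]
contact_force: [-1.4, 1.0, 6.4]
width: 0.0212
```

```bash
python3 -m creep '{"delta_pos":[[0,-1.2,0.2],[0,-2.4,0.5],[0,-3.5,1.0],[0,-4.6,1.6],[0,-5.6,2.3],[0,-6.5,3.1],[0,-7.3,4.1],[0,-7.9,5.1],[0,-8.5,6.2],[0,-8.9,7.3]],"dr":[[0,0,0],[0,0,0],[0,0,0],[0,0,0],[0,0,0],[0,0,0],[0,0,0],[0,0,0],[0,0,0],[0,0,0]]}'
python3 -m creep '{"delta_pos":[[0,-0.2,0.6],[0,-0.3,1.2],[0,-0.4,1.8],[0,-0.4,2.4],[0,-0.4,2.9],[0,-0.4,2.9],[0,-0.4,2.9]],"dr":[[0,0,0],[0,0,0],[0,0,0],[0,0,0],[0,0,0],[0,0,0],[0,0,0]]}'
python3 - <<'E'
from h import *
s=manip.get_state(); d=s['position']-P0; c,sn=np.cos(YAW),np.sin(YAW); x,y=c*d[0]+sn*d[1],-sn*d[0]+c*d[1]; print(x,y,'q',np.arctan2(-x-.042,.06-y),s['contact_force'])
E
```

```text
clock: 20.35
position: [0.5268, 0.1225, 0.0531]
ee_rot: [0.704, 0.061, 0.705, -0.059]
contact_force: [-2.6, 8.7, 5.7]
width: 0.0214
clock: 21.05
position: [0.5494, 0.1154, 0.0529]
ee_rot: [0.701, 0.061, 0.708, -0.059]
contact_force: [-10.4, 9.2, 10.5]
width: 0.0212
-0.04801176143234322 -0.04169809620071742 q 0.059045092469016375 [-10.43120683   9.24528942  10.5219632 ]
```

```bash
python3 -m creep '{"delta_pos":[[0,0,0.3],[0,0,0.6],[0,0,0.6],[0,0,0.6]],"dr":[[0,0,0],[0,0,0],[0,0,0],[0,0,0]]}'
python3 -m creep '{"delta_pos":[[0,0,0.6],[0,0,0.6],[0,0,0.6],[0,0,0.6],[0,0,0.6]],"dr":[[0,0,0],[0,0,0],[0,0,0],[0,0,0],[0,0,0]]}' 1
python3 -m creep '{"delta_pos":[[-3,0,0.6],[-6,0,0.6],[-9,0,0.6],[-12,0,0.6],[-15,0,0.6],[-15,0,-4],[-15,0,-6],[-15,0,-6],[-15,0,-6]],"dr":[[0,0,0],[0,0,0],[0,0,0],[0,0,0],[0,0,0],[0,0,0],[0,0,0],[0,0,0],[0,0,0]]}'
python3 - <<'E'
from h import *
im=grab('wrist'); cv2.imwrite('pics/w7.png',im['pixels']); s=manip.get_state(); print(s['position'],s['contact_force'])
hsv=cv2.cvtColor(im['pixels'],cv2.COLOR_BGR2HSV)
for nm,lo,hi,z0,z1 in (('green',(45,100,40),(80,255,255),.05,.08),('walls',(100,120,40),(125,255,255),.038,.055),('knob',(0,150,60),(8,255,255),.108,.125)):
    m=cv2.inRange(hsv,lo,hi); v,u=np.nonzero(m); k=im['depth'][v,u]>.05
    P=bydepth(im,np.c_[u,v][k]); k=(P[:,2]>z0)&(P[:,2]<z1)&(abs(P[:,0]-.58)<.16)&(abs(P[:,1]-.17)<.1); Q=P[k]; 
    L=Q-P0; c,sn=np.cos(YAW),np.sin(YAW); L=np.c_[c*L[:,0]+sn*L[:,1],-sn*L[:,0]+c*L[:,1]]*1000
    r=cv2.minAreaRect(np.float32(L)); print(nm,len(L),np.round(r[0],1),r[1:],'z med',np.median(Q[:,2]))
x,y=r[0]; print('q',np.arctan2(-x-42,60-y))
E
```

```text
clock: 21.45
position: [0.5493, 0.1154, 0.0527]
ee_rot: [0.697, 0.062, 0.712, -0.059]
contact_force: [-20.6, 11.6, 20.4]
width: 0.0213
clock: 21.95
position: [0.5666, 0.1107, 0.0527]
ee_rot: [0.704, 0.06, 0.705, -0.06]
contact_force: [0.3, 0.6, -0.0]
width: 0.0858
clock: 22.85
position: [0.5078, 0.1211, 0.2033]
ee_rot: [0.705, 0.06, 0.704, -0.06]
contact_force: [-0.2, 0.4, 0.5]
width: 0.0857
[0.5083588  0.12099338 0.20312111] [ 0.89335195 -0.07959427  0.33938626]
green 3503 [ 0.2 -0.6] ((49.92066955566406, 142.3851776123047), 89.7659683227539) z med 0.059676038854274305
walls 3993 [0.1 0.5] ((173.19943237304688, 81.5084228515625), 0.19244349002838135) z med 0.04486870763363088
knob 537 [-43.1 -42.5] ((20.260292053222656, 19.70367431640625), 48.530765533447266) z med 0.1164624284969375
q 0.01100974834039962
```

View pics/w7.png

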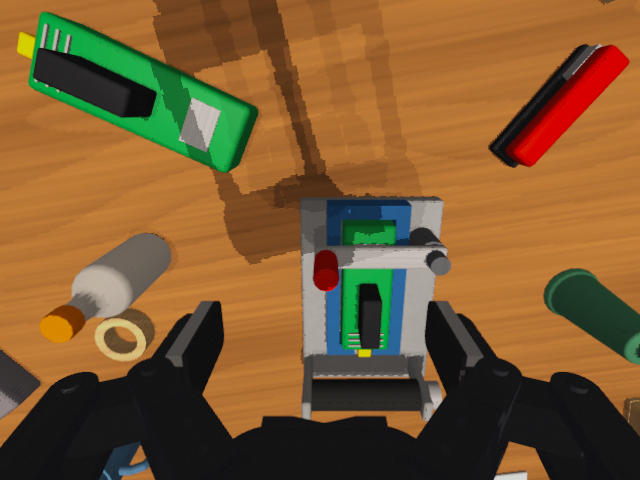

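The lever lies straight across the cassette (knob (326,270), pivot (438,262)) at q≈0.01. The cassette is still seated, and the gripper is clear of everything.

```bash
python3 -c "
from rig import manip
print(manip.sign_off())"
```

```text
the job is handed in; nothing more can be done
None
```

The green cassette is seated in the strip cutter's pocket with its nose in the roller-side slot. The lever is shut over it, and I handed the job in at about 23 s of the 72 s allowed. I swung the lever open by its knob to about 1.48 rad, carried the 140 x 50 mm green cassette in by its fin, then swung the lever shut and let go.

**Last checks, from wrist camera depth:**
- **Cassette:** it is within about 1 mm of the pocket centre, with its top at 59.7 mm (60 mm expected). Tilt was under 0.01 rad when measured just before the lever was shut.
- **Lever:** about 0.01 rad from fully shut.
- **Robot:** the gripper is open and raised clear, with the force reading near zero.
- **Bystanders:** I touched none of the other objects. I did not re-measure where they stand.

**What failed or disagreed:**
- **Missed first grasp:** the fingers closed on nothing above the knob. Camera depth showed the fingertips about 32 mm behind the reported TCP, so I aimed every later grasp that much lower, and the heights then agreed.
- **Lever angle while gripped:** it read about 0.06 rad from the arm's position, against about 0.01 rad from the camera after release. Both are inside the 0.10 rad limit.

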